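# Load the flask shaker

## Task

Load the orbital shaker: put each of the four capped culture flasks upright into the flask clamp of its own size, standing right down on the clamp's base plate between the arms, and let go of it. Set the flasks down without dropping or tipping them, and leave the Petri dishes and the small tube rack among them standing where they are.

Things in the scene. Friction and masses are not known exactly. Their poses are not given: they have to be found in the camera images.
- flask_50_mid (a point): the smallest of four loose capped conical flasks, milky white plastic: base 51 mm across, 92 mm tall; tan cylindrical screw cap on top, 28 mm across, 24 mm high, to be gripped at its mid-height 34 mm above this point; under it 14 mm of narrower neck, then the widening cone. Point: on the axis, half-way up, 46 mm above the underside; z is the axis, up; round, yaw has no meaning
- flask_125_mid (a point): the second smallest of four loose capped conical flasks, milky white plastic: base 67 mm across, 118 mm tall; tan cylindrical screw cap on top, 34 mm across, 26 mm high, to be gripped at its mid-height 46 mm above this point; under it 14 mm of narrower neck, then the widening cone. Point: on the axis, half-way up, 59 mm above the underside; z is the axis, up; round, yaw has no meaning
- flask_250_mid (a point): the second largest of four loose capped conical flasks, milky white plastic: base 85 mm across, 148 mm tall; tan cylindrical screw cap on top, 38 mm across, 28 mm high, to be gripped at its mid-height 60 mm above this point; under it 14 mm of narrower neck, then the widening cone. Point: on the axis, half-way up, 74 mm above the underside; z is the axis, up; round, yaw has no meaning
- flask_500_mid (a point): the largest of four loose capped conical flasks, milky white plastic: base 105 mm across, 180 mm tall; tan cylindrical screw cap on top, 43 mm across, 30 mm high, to be gripped at its mid-height 75 mm above this point; under it 14 mm of narrower neck, then the widening cone. Point: on the axis, half-way up, 90 mm above the underside; z is the axis, up; round, yaw has no meaning
- clamp_50_seat (a point): the smallest of four fixed clamps on the shaker's metal platform, for the 51 mm flask: blue base plate 63 mm across, four steel arms (59 mm clear between them) at 45 degrees to x and y, flared at the top, tops 33 mm above this point, 40 mm off axis. Point: centre of the plate's top face, 93 mm over the bench; z up. Clamps stand on a 140 mm square; platform 300 mm square
- clamp_125_seat (a point): the second smallest of four fixed clamps on the shaker's metal platform, for the 67 mm flask: blue base plate 79 mm across, four steel arms (75 mm clear between them) at 45 degrees to x and y, flared at the top, tops 33 mm above this point, 48 mm off axis. Point: centre of the plate's top face, 93 mm over the bench; z up. Clamps stand on a 140 mm square; platform 300 mm square
- clamp_250_seat (a point): the second largest of four fixed clamps on the shaker's metal platform, for the 85 mm flask: blue base plate 97 mm across, four steel arms (93 mm clear between them) at 45 degrees to x and y, flared at the top, tops 33 mm above this point, 56 mm off axis. Point: centre of the plate's top face, 93 mm over the bench; z up. Clamps stand on a 140 mm square; platform 300 mm square
- clamp_500_seat (a point): the largest of four fixed clamps on the shaker's metal platform, for the 105 mm flask: blue base plate 117 mm across, four steel arms (113 mm clear between them) at 45 degrees to x and y, flared at the top, tops 33 mm above this point, 66 mm off axis. Point: centre of the plate's top face, 93 mm over the bench; z up. Clamps stand on a 140 mm square; platform 300 mm square
- petri_mid (a point): bystander to be left alone: a loose stack of three amber Petri dishes, 90 mm across and 44 mm high, standing among the flasks; the point is its centre, half-way up
- rack_mid (a point): bystander to be left alone: a loose small steel rack holding six glass tubes with tan stoppers, 78 mm (x) by 56 mm (y) and 144 mm high over the stoppers, standing among the flasks; the point is its centre, half-way up
There are look-alikes about, which are no part of the job. Leave any green or orange look-alike of the part that bears flask_500_mid alone.

How it is judged (in metres and radians):
At the end, for the whole second after the job is handed in: Every flask stands in the clamp of its own size: its axis within 10 mm of the clamp's centre, its underside on the base plate (within 6 mm in height), upright within 5 degrees, released and at rest (horizontal distance between flask_50_mid and clamp_50_seat below 0.01 m and z of flask_50_mid in the frame of clamp_50_seat between 0.04 and 0.052 m and angle between each of flask_50_mid, flask_125_mid, flask_250_mid, flask_500_mid's own z axis and vertical below 0.09 rad and linear speed of each of flask_50, flask_125, flask_250, flask_500 below 0.02 m/s and horizontal distance between flask_125_mid and clamp_125_seat below 0.01 m and z of flask_125_mid in the frame of clamp_125_seat between 0.053 and 0.065 m and horizontal distance between flask_250_mid and clamp_250_seat below 0.01 m and z of flask_250_mid in the frame of clamp_250_seat between 0.068 and 0.08 m and horizontal distance between flask_500_mid and clamp_500_seat below 0.01 m and z of flask_500_mid in the frame of clamp_500_seat between 0.084 and 0.096 m); the robot touches nothing.
It fails at once if a flask is tipped over (more than 35 degrees) (angle between any of flask_50_mid, flask_125_mid, flask_250_mid, flask_500_mid's own z axis and vertical above 0.61 rad).
It fails at once if a flask is dropped (falls freely, touching nothing, faster than 0.6 m/s: some 20 mm or more) ((linear speed of flask_50 above 0.6 m/s and contact force between flask_50 and anything else below 0.02 N) or (linear speed of flask_125 above 0.6 m/s and contact force between flask_125 and anything else below 0.02 N) or (linear speed of flask_250 above 0.6 m/s and contact force between flask_250 and anything else below 0.02 N) or (linear speed of flask_500 above 0.6 m/s and contact force between flask_500 and anything else below 0.02 N)).
It fails at once if the stack of Petri dishes or the tube rack is moved by more than 25 mm or knocked over (distance of any of petri_mid, rack_mid from where it was at the start of the episode above 0.025 m or angle between any of petri_mid, rack_mid's own z axis and vertical above 0.4 rad).
It also fails if it takes over 109 s, if anything falls off the work surface, if the arm or the gripper's body presses on something with over 40 N, if the wrist force passes 120 N, or if a joint passes its speed limit or range.

## Robot

A 6-joint arm with a two-finger parallel gripper is mounted at the origin on the work surface. World frame = base frame: x ahead of the robot, y to its left, z up, the work surface at z = 0. Lengths are in mm, angles in degrees, forces in N, time in s.
With the tool pointing down it reaches from about 300 to 850 mm from the base axis. Payload 4.2 kg.
Tool frame: the origin (TCP) lies on the mounting face of the last link; the fingertips stand 191 mm ahead of it and the grasp point (between the pads) lies 172 mm ahead of it; z points along the fingers, y is the direction in which the jaws open and shut (so a half turn about z gives the same grasp; the last joint's range is limited). The gripper opens to 91 mm and grips with 3 to 60 N. Pads are 32 mm wide; open, the fingers measure 118 mm over their backs; the gripper's body (76 mm by 178 mm) begins 60 mm behind the grasp point.
Start: joints at [62.281, 18.312, 89.639, -0, 72.044, -1.146], TCP at [257.223, 514.256, 404.776] pointing down, gripper open.
Joint ranges: [-177.97, 177.97], [-48.28, 115.42], [12.27, 149.76], [-77.06, 257.06], [2.81, 150.46], [-146.56, 146.56]. Speed limits (degrees/s): [147.25, 147.25, 180, 180, 180, 180].

## Interface

Orientations are given as [roll, pitch, yaw] about the fixed x, y, z axes, in that order (R = Rz(yaw) Ry(pitch) Rx(roll)).
In Python, from workcell import env gives the robot as it stands.
- The arm moves only by the shell command python3 -m handwheel 'ROWS' [FORCE]. ROWS is JSON, a list of rows, each an object with "gripper": the opening in per cent of the stroke, from 0 (shut) to 100 (fully open); "travel": the shift along the tool's x, y, z in m, a list of three; "twist": the turn about the tool's z in rad. In form: [{"gripper": gripper, "travel": [x, y, z], "twist": twist}, ...]. A call has 1 to 5 rows; each row shifts and turns the commanded pose from where the row before left it, along the tool's axes as they then stand; what a row does not reach is not made up. A row lasts 1/12 s, in which the tool goes at most 41.7 mm and 7.16 degrees, less where a joint would pass 70% of its speed; a pose out of reach is approached as far as the arm can. A call with a gripper value outside its range is refused whole. The fingers move at their own pace and stop on an object; FORCE is the grip in N (left out, the last holds). Time passes only in rows, so rows that do not move let the fingers close. It gives the time, the measured TCP pose, the force and the opening at its end, in the units of the state.
- env.state(): the state, without advancing time (a new reading comes with each control period).
- env.grab_frame(name): name is "scene" or "top" or "wrist"; returns a dict with "frame" (384x512x3 uint8, red, green, blue), "intrinsics" (3x3 intrinsics, pixels), "extrinsics" (4x4, takes a point from camera to world coordinates). Camera axes: x right, y down, z forward; pixel columns grow to the right and rows downward; lengths in mm; the calibration is good to about 2 mm. A picture is of the moment at which its call begins. There is no depth.
- env.job_done(): hands the job in, once; it reports no verdict.
Trained networks look in the newest picture that a camera, given by its name, has taken for a name from the list of things; names that differ only in an ending like _2 or _b are one class to them, and where a whole thing is asked for, a point or a joint stands for the part that bears it (a point fixed in the world has none). Each returns a list of dicts, best first, with "confidence" (0 to 1); they miss things now and then, are a little off and sometimes report something else, mostly with a low value. They report only what shows in the picture. A call takes as long as a camera call. They do not tell look-alikes from the thing itself.
- env.trace(camera, thing): "pixels" (384x512 bool, what is visible of it) and "uv" ([column, row] in pixels, amid what is visible of it).
- env.pinpoint(camera, thing): "uv" ([column, row] in pixels: a listed point, or the origin of a listed thing).
The state is a dict: "time_s": time; "qpos": joint angles; "qvel": joint speeds; "effort": joint torques, N m; "ee_pos": TCP position; "ee_rot": TCP orientation; "force": force on the tool from outside, world axes, zero at the start; "torque": the same for the moment, N m; "gripper_width": finger opening in mm.
Only numpy, scipy, OpenCV 4.12 (cv2) and the standard library are available. Lean on these libraries where they do the work, as an engineer would, in place of code of your own. Each camera call takes 0.05 s, during which the arm holds its last target. There are 200 camera calls.

## Working session

There is one attempt and no reset: what is moved stays moved. The work goes in short steps, Python scripts to look and compute and a shell command to move; the robot and the scene stay as the last step left them, time stands still between calls to the robot, and variables do not carry over. Pictures are saved under pics/ and viewed, about 12 in all and at most 16, crops included, and the job is handed in when it is done.

```bash
ls; mkdir -p pics
cat > h.py <<'E'
import numpy as np, cv2
from workcell import env
N=['flask_50_mid','flask_125_mid','flask_250_mid','flask_500_mid','clamp_50_seat','clamp_125_seat','clamp_250_seat','clamp_500_seat','petri_mid','rack_mid']
Z=dict(zip(N,[46,59,74,90,93,93,93,93,22,72]))
def ray(f,uv):
    K=np.array(f['intrinsics']);T=np.array(f['extrinsics'])
    d=T[:3,:3]@np.linalg.solve(K,[uv[0],uv[1],1.]);return T[:3,3],d
def at(f,uv,z):
    o,d=ray(f,uv);return o+d*(z-o[2])/d[2]
E
python3 - <<'E'
from h import *
for c in ['scene','top']:
    f=env.grab_frame(c); cv2.imwrite(f'pics/{c}0.png',cv2.cvtColor(f['frame'],cv2.COLOR_RGB2BGR))
    print(c,np.round(np.array(f['extrinsics'])[:3,3]))
    for n in N:
        print(n,[(round(r['confidence'],2),np.round(r['uv']).tolist(),np.round(at(f,r['uv'],Z[n])[:2]).tolist()) for r in env.pinpoint(c,n)[:4]])
s=env.state();print(s)
E
```

```text
pics
scene [ 898. -422. 1043.]
flask_50_mid [(0.77, [154.0, 264.0], [443.0, -358.0])]
flask_125_mid [(0.66, [222.0, 200.0], [437.0, -85.0])]
flask_250_mid []
flask_500_mid [(0.97, [262.0, 280.0], [703.0, -192.0]), (0.89, [122.0, 220.0], [292.0, -343.0])]
clamp_50_seat [(0.87, [282.0, 151.0], [460.0, 164.0])]
clamp_125_seat [(0.9, [312.0, 175.0], [590.0, 156.0])]
clamp_250_seat [(0.88, [306.0, 128.0], [452.0, 291.0])]
clamp_500_seat [(0.57, [340.0, 155.0], [604.0, 281.0])]
petri_mid [(0.93, [191.0, 234.0], [436.0, -219.0]), (0.62, [305.0, 130.0], [422.0, 336.0])]
rack_mid [(0.59, [228.0, 254.0], [581.0, -199.0])]
top [ 344.  -19. 1179.]
flask_50_mid [(0.56, [376.0, 227.0], [448.0, -355.0])]
flask_125_mid [(0.96, [271.0, 226.0], [442.0, -77.0])]
flask_250_mid [(0.66, [380.0, 172.0], [590.0, -359.0])]
flask_500_mid [(0.94, [268.0, 178.0], [562.0, -67.0]), (0.62, [318.0, 126.0], [706.0, -196.0]), (0.58, [373.0, 288.0], [292.0, -332.0])]
clamp_50_seat [(0.66, [180.0, 215.0], [461.0, 153.0])]
clamp_125_seat [(0.7, [185.0, 160.0], [606.0, 149.0])]
clamp_250_seat [(0.79, [128.0, 216.0], [457
[... 203 characters left out ...]
188.0]), (0.68, [326.0, 234.0], [423.0, -217.0])]
{'time_s': 1.1, 'qpos': array([ 6.22800067e+01,  1.83110550e+01,  8.96379567e+01, -8.74244278e-04,
        7.20447210e+01, -1.14576209e+00]), 'qvel': array([-0.07038121, -0.03375681,  0.00379565,  0.10173883,  0.09692213,
        0.05818293]), 'effort': array([ 1.60939185e-04, -4.12369788e+01, -2.32230878e+01,  7.28488876e-02,
        3.77083279e-02, -3.63126190e-06]), 'ee_pos': array([257.22963497, 514.25376252, 404.7914855 ]), 'ee_rot': array([1.79993751e+02, 9.56849851e-04, 1.53426038e+02]), 'force': array([ 0.46148667, -0.04991397,  0.35660752]), 'torque': array([-0.02370359, -0.03861948,  0.02806304]), 'gripper_width': 91.09137136651272}
```

View pics/scene0.png

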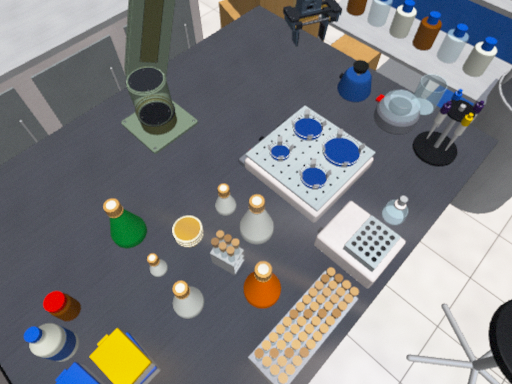

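View pics/top0.png

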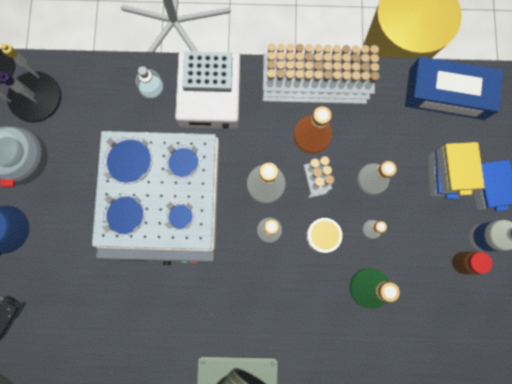

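Scene view: the four milky flasks are at about (157,265) 50, (225,200) 125, (186,300) 250 and (257,220) 500. A green one at (125,225) and an orange one at (262,285) are look-alikes. The shaker plates are at (280,151), (313,177), (308,128) and (341,152). The top view agrees: caps at (380,227), (271,226), (388,169), (269,171).

Next I turn the tool to yaw 180 and go over the shaker for a wrist look.

```bash
python3 -m handwheel '[{"gripper":100,"travel":[0,0,0],"twist":-0.116},{"gripper":100,"travel":[0,0,0],"twist":-0.116},{"gripper":100,"travel":[0,0,0],"twist":-0.116},{"gripper":100,"travel":[0,0,0],"twist":-0.116}]'
python3 -m handwheel '[{"gripper":100,"travel":[-0.024,-0.027,-0.02],"twist":0},{"gripper":100,"travel":[-0.024,-0.027,-0.02],"twist":0},{"gripper":100,"travel":[-0.024,-0.027,-0.02],"twist":0},{"gripper":100,"travel":[-0.024,-0.027,-0.02],"twist":0},{"gripper":100,"travel":[-0.024,-0.027,-0.02],"twist":0}]'
python3 -m handwheel '[{"gripper":100,"travel":[-0.024,-0.027,-0.01],"twist":0},{"gripper":100,"travel":[-0.024,-0.027,-0.01],"twist":0},{"gripper":100,"travel":[-0.024,-0.027,-0.01],"twist":0},{"gripper":100,"travel":[-0.024,-0.027,-0.01],"twist":0},{"gripper":100,"travel":[-0.024,-0.027,-0.01],"twist":0}]'
python3 -m handwheel '[{"gripper":100,"travel":[0,0,0],"twist":0},{"gripper":100,"travel":[0,0,0],"twist":0}]'
cat > clamps.py <<'E'
from h import *
for c in ['wrist','top','scene']:
    f=env.grab_frame(c); im=f['frame']; hsv=cv2.cvtColor(im,cv2.COLOR_RGB2HSV)
    if c=='wrist': cv2.imwrite('pics/wrist_cl.png',cv2.cvtColor(im,cv2.COLOR_RGB2BGR)); print(np.round(f['extrinsics']))
    m=cv2.inRange(hsv,(105,130,60),(125,255,255)); m=cv2.morphologyEx(m,cv2.MORPH_CLOSE,np.ones((5,5)))
    n,l,st,ce=cv2.connectedComponentsWithStats(m)
    for i in range(1,n):
        if st[i,4]>100:
            p,_=cv2.findContours((l==i).astype('uint8'),0,1); h=cv2.convexHull(max(p,key=len))
            e=cv2.fitEllipse(h); print(c,st[i,4],np.round(e[0]),np.round(at(f,e[0],93)[:2],1))
    if c=='wrist':
        for n in N[4:8]: print(n,[(round(r['confidence'],2),np.round(r['uv']).tolist(),np.round(at(f,r['uv'],Z[n])[:2]).tolist()) for r in env.pinpoint(c,n)[:4]])
E
python3 clamps.py
```

```text
time_s: 1.43
ee_pos: [257.2, 514.3, 404.8]
ee_rot: [180.0, 0.0, -179.7]
force: [0.1, 0.1, 0.5]
gripper_width: 91.2
time_s: 1.85
ee_pos: [377.9, 377.9, 505.9]
ee_rot: [180.0, 0.0, -180.0]
force: [0.0, 0.6, -0.3]
gripper_width: 91.4
time_s: 2.27
ee_pos: [498.1, 242.7, 555.5]
ee_rot: [180.0, 0.0, -180.0]
force: [1.4, 0.7, 0.6]
gripper_width: 90.9
time_s: 2.43
ee_pos: [498.3, 243.0, 555.0]
ee_rot: [180.0, 0.0, 179.8]
force: [-0.2, 0.8, 1.3]
gripper_width: 91.4
[[  0.   1.   0. 417.]
 [  1.  -0.  -0. 243.]
 [  0.   0.  -1. 535.]
 [  0.   0.   0.   1.]]
wrist 3733 [498. 102.] [418.8 581.6]
wrist 1827 [299. 128.] [453.9 303.8]
wrist 335 [183. 129.] [454.  137.7]
wrist 3138 [289. 223.] [600.5 294.7]
wrist 1211 [197. 224.] [601. 150.]
clamp_50_seat [(0.94, [189.0, 135.0], [463.0, 145.0])]
clamp_125_seat []
clamp_250_seat [(0.85, [293.0, 129.0], [455.0, 295.0])]
clamp_500_seat [(0.87, [287.0, 221.0], [597.0, 291.0])]
top 2961 [452.  89.] [ 815.1 -550.4]
top 130 [127. 146.] [639.1 301.5]
top 526 [183. 162.] [599.1 154.3]
top 1307 [498. 183.] [ 563.8 -657.7]
top 602 [126. 213.] [462.3 289.9]
top 335 [180. 216.] [458.4 154.7]
top 196 [487. 236.] [ 426.8 -619.2]
scene 3497 [517.  43.] [ 779.2 1214.7]
scene 876 [355.  84.] [449.1 577.8]
scene 298 [453.  99.] [745.3 756.2]
scene 428 [308. 129.] [459.3 292.6]
scene 755 [341. 152.] [599.4 291.3]
scene 185 [280. 152.] [458.2 153.5]
scene 344 [314. 178.] [598.7 153. ]
scene 242 [ 32. 334.] [ 391.7 -678.2]
scene 295 [ 58. 344.] [ 456.1 -646.9]
scene 574 [ 68. 343.] [ 473.4 -629.1]
```

The scene and top cameras give clamp centres of about x 459/599, y 153/293. I now go above the 50 flask and measure all four flasks on the way.

```bash
python3 -m handwheel '[{"gripper":100,"travel":[0.0033,-0.0374,0.0097],"twist":0},{"gripper":100,"travel":[0.0033,-0.0374,0.0097],"twist":0},{"gripper":100,"travel":[0.0033,-0.0374,0.0097],"twist":0},{"gripper":100,"travel":[0.0033,-0.0374,0.0097],"twist":0},{"gripper":100,"travel":[0.0033,-0.0374,0.0097],"twist":0}]' 
python3 -m handwheel '[{"gripper":100,"travel":[0.0033,-0.0374,0.0097],"twist":0},{"gripper":100,"travel":[0.0033,-0.0374,0.0097],"twist":0},{"gripper":100,"travel":[0.0033,-0.0374,0.0097],"twist":0},{"gripper":100,"travel":[0.0033,-0.0374,0.0097],"twist":0},{"gripper":100,"travel":[0.0033,-0.0374,0.0097],"twist":0}]' 
python3 -m handwheel '[{"gripper":100,"travel":[0.0033,-0.0374,0.0097],"twist":0},{"gripper":100,"travel":[0.0033,-0.0374,0.0097],"twist":0},{"gripper":100,"travel":[0.0033,-0.0374,0.0097],"twist":0},{"gripper":100,"travel":[0.0033,-0.0374,0.0097],"twist":0},{"gripper":100,"travel":[0.0033,-0.0374,0.0097],"twist":0}]' 
python3 -m handwheel '[{"gripper":100,"travel":[0.0,-0.0374,0.0097],"twist":0},{"gripper":100,"travel":[0,0,0],"twist":0},{"gripper":100,"travel":[0,0,0],"twist":0}]'
cat > look.py <<'E'
import sys
from h import *
# cap blobs (tan) in a wrist picture at cap-top height, and network points
H=[92,118,148,180]
ims=[]
for c in ['wrist','top']:
    f=env.grab_frame(c); im=f['frame']; ims.append(im)
    if c=='wrist': print('cam',np.round(np.array(f['extrinsics'])[:3,3]))
    hsv=cv2.cvtColor(im,cv2.COLOR_RGB2HSV)
    m=cv2.inRange(hsv,(8,50,130),(24,200,255))
    n,l,st,ce=cv2.connectedComponentsWithStats(m)
    for i in range(1,n):
        if st[i,4]>40: print(c,'blob',st[i].tolist(),np.round(ce[i]),'; '.join(f'{H[k]}:'+str(np.round(at(f,ce[i],H[k])[:2])) for k in range(4)))
    for k in map(int,sys.argv[2:]):
        print(N[k],[(round(r['confidence'],2),np.round(r['uv']).tolist(),np.round(at(f,r['uv'],Z[N[k]])[:2]).tolist()) for r in env.pinpoint(c,N[k])[:3]])
cv2.imwrite(f'pics/{sys.argv[1]}.png',cv2.cvtColor(ims[0],cv2.COLOR_RGB2BGR))
s=env.state();print(s['time_s'],np.round(s['ee_pos'],1),np.round(s['qpos']))
E
python3 look.py w1 0 1 2 3
```

```text
time_s: 3.2
ee_pos: [480.0, 56.5, 505.8]
ee_rot: [180.0, 0.0, -179.9]
force: [1.6, -0.5, 0.3]
gripper_width: 91.1
time_s: 3.62
ee_pos: [463.7, -130.8, 457.5]
ee_rot: [-180.0, 0.0, -179.9]
force: [0.1, -0.3, 0.4]
gripper_width: 91.2
time_s: 4.03
ee_pos: [447.6, -317.9, 408.8]
ee_rot: [180.0, 0.0, -179.9]
force: [1.4, -0.2, -0.2]
gripper_width: 91.3
time_s: 4.28
ee_pos: [447.8, -355.1, 398.3]
ee_rot: [179.9, -0.1, 179.9]
force: [0.4, 0.3, -0.1]
gripper_width: 91.2
cam [ 366. -355.  379.]
wrist blob [244, 0, 55, 17, 284] [270.  10.] 92:[ 292. -343.]; 118:[ 299. -344.]; 148:[ 307. -345.]; 180:[ 315. -347.]
wrist blob [342, 121, 69, 68, 3685] [376. 155.] 92:[ 414. -240.]; 118:[ 410. -251.]; 148:[ 405. -263.]; 180:[ 400. -276.]
wrist blob [242, 165, 30, 35, 517] [256. 181.] 92:[ 440. -355.]; 118:[ 433. -355.]; 148:[ 425. -355.]; 180:[ 417. -355.]
wrist blob [423, 269, 14, 44, 244] [431. 293.] 92:[ 568. -162.]; 118:[ 550. -180.]; 148:[ 528. -200.]; 180:[ 506. -221.]
wrist blob [77, 270, 12, 43, 234] [ 81. 294.] 92:[ 568. -547.]; 118:[ 549. -530.]; 148:[ 528. -510.]; 180:[ 506. -488.]
wrist 
[... 1594 characters left out ...]
59, 162, 19, 21, 198] [268. 173.] 92:[577. -66.]; 118:[572. -65.]; 148:[565. -64.]; 180:[558. -62.]
top blob [264, 220, 15, 15, 101] [271. 227.] 92:[436. -75.]; 118:[434. -74.]; 148:[432. -73.]; 180:[429. -71.]
top blob [311, 221, 29, 29, 635] [325. 235.] 92:[ 421. -212.]; 118:[ 419. -207.]; 148:[ 417. -202.]; 180:[ 415. -196.]
flask_50_mid [(0.62, [379.0, 224.0], [457.0, -363.0])]
flask_125_mid [(0.84, [271.0, 226.0], [443.0, -78.0])]
flask_250_mid [(0.66, [378.0, 171.0], [593.0, -355.0])]
flask_500_mid [(0.87, [380.0, 286.0], [297.0, -348.0]), (0.75, [265.0, 180.0], [557.0, -59.0]), (0.67, [318.0, 126.0], [707.0, -194.0])]
4.7833 [ 448.  -353.5  399.9] [ -39.   18.   91.    0.   71. -129.]
```

View pics/w1.png

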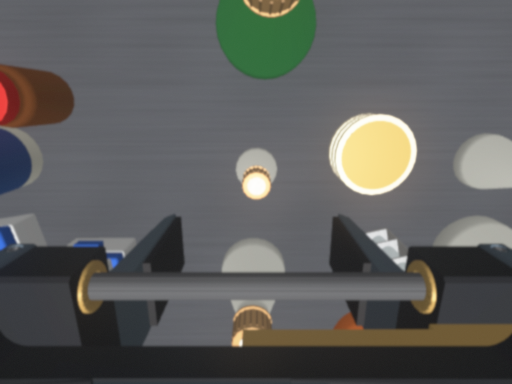

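The wrist view shows the 50 flask's cap top centred at (256,185) and its base at (256,168). The fingers straddle it at columns 182 and 332. That puts the axis at about (445.5, -355), so I descend and grip.

```bash
python3 -m handwheel '[{"gripper":100,"travel":[0.002,0,0.037],"twist":0},{"gripper":100,"travel":[0,0,0.037],"twist":0},{"gripper":100,"travel":[0,0,0.037],"twist":0},{"gripper":100,"travel":[0,0,0.027],"twist":0},{"gripper":100,"travel":[0,0,0.01],"twist":0}]' 
python3 -m handwheel '[{"gripper":0,"travel":[0,0,0],"twist":0},{"gripper":0,"travel":[0,0,0],"twist":0},{"gripper":0,"travel":[0,0,0],"twist":0},{"gripper":0,"travel":[0,0,0],"twist":0},{"gripper":0,"travel":[0,0,0],"twist":0}]' 30
python3 -m handwheel '[{"gripper":0,"travel":[0,0,0],"twist":0},{"gripper":0,"travel":[0,0,0],"twist":0},{"gripper":0,"travel":[0,0,0],"twist":0}]' 30
```

```text
time_s: 5.2
ee_pos: [444.8, -353.0, 247.6]
ee_rot: [179.7, -0.3, -180.0]
force: [0.2, -0.1, -0.4]
gripper_width: 91.7
time_s: 5.62
ee_pos: [446.3, -354.4, 253.3]
ee_rot: [-179.9, 0.2, -180.0]
force: [-0.5, 0.3, -0.3]
gripper_width: 60.7
time_s: 5.87
ee_pos: [445.9, -354.1, 251.9]
ee_rot: [-180.0, 0.0, -180.0]
force: [-0.1, 0.1, 0.4]
gripper_width: 40.6
```

```bash
python3 -m handwheel '[{"gripper":0,"travel":[0,0,0],"twist":0},{"gripper":0,"travel":[0,0,0],"twist":0},{"gripper":0,"travel":[0,0,0],"twist":0},{"gripper":0,"travel":[0,0,0],"twist":0}]' 30
python3 -m handwheel '[{"gripper":0,"travel":[0,0,-0.01],"twist":0},{"gripper":0,"travel":[0,0,-0.02],"twist":0},{"gripper":0,"travel":[0,0,-0.03],"twist":0},{"gripper":0,"travel":[0,0,-0.03],"twist":0},{"gripper":0,"travel":[0,0,-0.03],"twist":0}]' 30
python3 -m handwheel '[{"gripper":0,"travel":[0,0,-0.03],"twist":0},{"gripper":0,"travel":[0,0,0],"twist":0},{"gripper":0,"travel":[0,0,0],"twist":0}]' 30
python3 look.py w2 0
```

```text
time_s: 6.2
ee_pos: [445.9, -354.1, 251.5]
ee_rot: [180.0, 0.0, -180.0]
force: [-0.2, 0.2, 0.7]
gripper_width: 27.3
time_s: 6.62
ee_pos: [445.7, -353.9, 373.3]
ee_rot: [180.0, -0.0, -180.0]
force: [0.1, 0.1, -1.2]
gripper_width: 27.3
time_s: 6.87
ee_pos: [445.9, -354.1, 403.9]
ee_rot: [-179.8, 0.2, -180.0]
force: [0.7, -0.4, -0.3]
gripper_width: 27.6
cam [ 364. -354.  384.]
wrist blob [243, 0, 58, 20, 666] [271.   8.] 92:[ 289. -343.]; 118:[ 296. -344.]; 148:[ 304. -345.]; 180:[ 312. -346.]
wrist blob [341, 121, 69, 67, 3562] [375. 154.] 92:[ 414. -240.]; 118:[ 410. -250.]; 148:[ 405. -262.]; 180:[ 399. -274.]
wrist blob [230, 218, 54, 55, 1420] [256. 244.] 92:[ 511. -355.]; 118:[ 498. -355.]; 148:[ 483. -355.]; 180:[ 467. -355.]
wrist blob [43, 262, 31, 11, 224] [ 56. 267.] 92:[ 539. -574.]; 118:[ 524. -554.]; 148:[ 506. -532.]; 180:[ 486. -507.]
wrist blob [194, 269, 7, 44, 193] [197. 293.] 92:[ 571. -422.]; 118:[ 553. -416.]; 148:[ 531. -409.]; 180:[ 509. -402.]
wrist blob [313, 268, 7, 45, 201] [316. 292.] 92:[ 570. -288.]; 118:[ 552. -294.]; 148:[ 531. -301.]; 180:[ 508. -308.]

[... 1544 characters left out ...]
 148:[ 635. -568.]; 180:[ 626. -551.]
top blob [310, 156, 24, 30, 417] [322. 171.] 92:[ 586. -205.]; 118:[ 580. -201.]; 148:[ 573. -195.]; 180:[ 566. -190.]
top blob [377, 161, 20, 18, 167] [387. 169.] 92:[ 593. -371.]; 118:[ 587. -363.]; 148:[ 580. -353.]; 180:[ 573. -343.]
top blob [259, 162, 19, 21, 194] [268. 173.] 92:[577. -66.]; 118:[571. -65.]; 148:[565. -63.]; 180:[558. -62.]
top blob [264, 220, 15, 15, 101] [271. 227.] 92:[436. -75.]; 118:[434. -74.]; 148:[432. -73.]; 180:[429. -71.]
top blob [311, 221, 28, 29, 631] [325. 235.] 92:[ 421. -212.]; 118:[ 419. -207.]; 148:[ 417. -202.]; 180:[ 414. -196.]
flask_50_mid []
7.0667 [ 445.6 -353.9  399.9] [ -40.   18.   91.    0.   71. -130.]
```

View pics/w2.png

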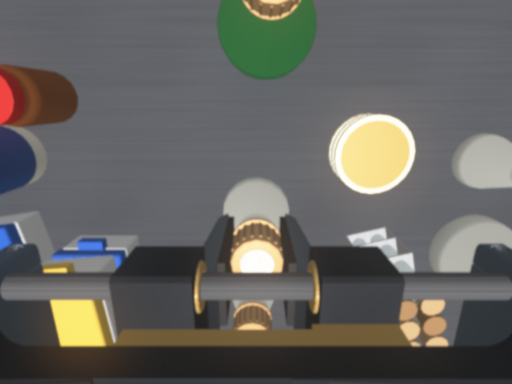

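The 50 flask is held upright, its cap between the fingers at about (257,262). I carry it to above its clamp.

```bash
python3 -m handwheel '[{"gripper":0,"travel":[-0.001,0.02,0],"twist":0},{"gripper":0,"travel":[-0.001,0.039,0],"twist":0},{"gripper":0,"travel":[-0.001,0.039,0],"twist":0},{"gripper":0,"travel":[-0.001,0.039,0],"twist":0},{"gripper":0,"travel":[-0.001,0.039,0],"twist":0}]' 
python3 -m handwheel '[{"gripper":0,"travel":[-0.001,0.039,0],"twist":0},{"gripper":0,"travel":[-0.001,0.039,0],"twist":0},{"gripper":0,"travel":[-0.001,0.039,0],"twist":0},{"gripper":0,"travel":[-0.001,0.039,0],"twist":0},{"gripper":0,"travel":[-0.001,0.039,0],"twist":0}]' 
python3 -m handwheel '[{"gripper":0,"travel":[-0.001,0.039,0],"twist":0},{"gripper":0,"travel":[-0.001,0.039,0],"twist":0},{"gripper":0,"travel":[-0.001,0.039,0],"twist":0},{"gripper":0,"travel":[0,0.019,0],"twist":0},{"gripper":0,"travel":[0,0,0],"twist":0}]' 
python3 -m handwheel '[{"gripper":0,"travel":[0,0,0],"twist":0},{"gripper":0,"travel":[0,0,0],"twist":0}]'
cat > snap.py <<'E'
import sys
from h import *
# wrist+scene crops side by side
f=env.grab_frame('wrist'); g=env.grab_frame('scene'); s=env.state()
a=f['frame']; x0,y0=map(int,sys.argv[2:4]); b=cv2.resize(g['frame'][y0:y0+128,x0:x0+96],None,fx=3,fy=3,interpolation=cv2.INTER_CUBIC)
cv2.imwrite(f'pics/{sys.argv[1]}.png',cv2.cvtColor(np.hstack([a,b]),cv2.COLOR_RGB2BGR))
np.savez(f'pics/{sys.argv[1]}.npz',K=f['intrinsics'],T=f['extrinsics'])
print(s['time_s'],np.round(s['ee_pos'],1),np.round(f['extrinsics'],3).tolist(),np.round(f['intrinsics']).tolist())
E
python3 snap.py c50 230 90
```

```text
time_s: 7.48
ee_pos: [450.4, -176.5, 400.1]
ee_rot: [179.9, -0.2, 180.0]
force: [0.9, 0.1, -0.3]
gripper_width: 27.5
time_s: 7.9
ee_pos: [455.2, 18.7, 400.5]
ee_rot: [180.0, -0.1, 180.0]
force: [-0.0, 0.1, -0.9]
gripper_width: 27.2
time_s: 8.32
ee_pos: [458.6, 156.2, 400.2]
ee_rot: [179.9, -0.1, -179.7]
force: [-0.5, 0.5, -0.7]
gripper_width: 27.2
time_s: 8.48
ee_pos: [458.6, 152.3, 400.7]
ee_rot: [-179.9, -0.1, -180.0]
force: [-0.3, -0.6, -0.3]
gripper_width: 27.1
8.5833 [458.8 151.8 401.1] [[-0.001, 0.958, 0.287, 377.036], [1.0, 0.002, -0.001, 152.266], [-0.002, 0.287, -0.958, 381.173], [0.0, 0.0, 0.0, 1.0]] [[303.0, 0.0, 256.0], [0.0, 303.0, 193.0], [0.0, 0.0, 1.0]]
```

View pics/c50.png

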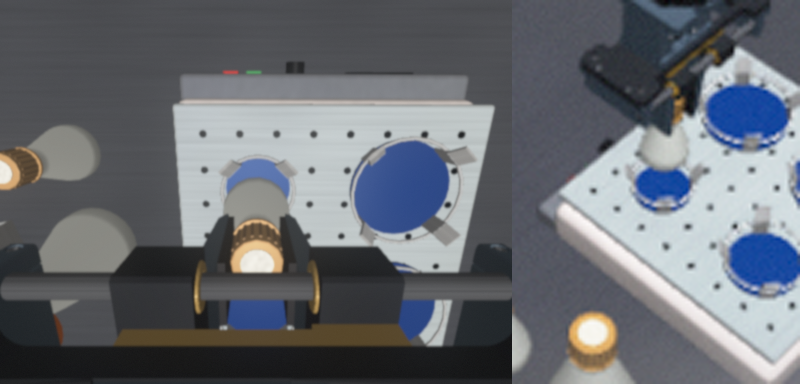

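Run:
```python
import numpy as np
from h import at
d=np.load('pics/c50.npz');f=dict(intrinsics=d['K'],extrinsics=d['T'])
print('250 plate',at(f,(401,185),93),'cap top',at(f,(257.5,264),241),'plate50 row186',at(f,(258,186),93))
```

```text
250 plate [455.05117854 294.29805077  93.        ] cap top [457.6806667  152.65381484 241.        ] plate50 row186 [456.32029624 153.36289474  93.        ]
```

The wrist check and the scene estimate agree within about 3 mm, so I lower the flask and watch the force.

```bash
python3 -m handwheel '[{"gripper":0,"travel":[0,0.001,0.015],"twist":0},{"gripper":0,"travel":[0,0,0.015],"twist":0},{"gripper":0,"travel":[0,0,0.01],"twist":0},{"gripper":0,"travel":[0,0,0.008],"twist":0},{"gripper":0,"travel":[0,0,0.002],"twist":0}]' 
python3 -m handwheel '[{"gripper":0,"travel":[0,0,0.001],"twist":0},{"gripper":0,"travel":[0,0,0.001],"twist":0},{"gripper":0,"travel":[0,0,0.001],"twist":0},{"gripper":0,"travel":[0,0,0],"twist":0},{"gripper":0,"travel":[0,0,0],"twist":0}]' 
python3 -m handwheel '[{"gripper":0,"travel":[0,0,0.001],"twist":0},{"gripper":0,"travel":[0,0,0.001],"twist":0},{"gripper":0,"travel":[0,0,0],"twist":0},{"gripper":0,"travel":[0,0,0],"twist":0}]'
```

```text
time_s: 9.0
ee_pos: [458.6, 153.1, 350.3]
ee_rot: [-180.0, -0.1, 179.9]
force: [-0.2, -0.6, -0.4]
gripper_width: 27.1
time_s: 9.42
ee_pos: [458.9, 154.0, 348.9]
ee_rot: [180.0, 0.0, -180.0]
force: [0.2, -0.3, -0.2]
gripper_width: 27.3
time_s: 9.75
ee_pos: [458.8, 153.9, 346.5]
ee_rot: [180.0, -0.0, -180.0]
force: [-0.6, 0.3, -0.2]
gripper_width: 27.3
```

```bash
python3 -m handwheel '[{"gripper":0,"travel":[0,0,0.001],"twist":0},{"gripper":0,"travel":[0,0,0],"twist":0},{"gripper":0,"travel":[0,0,0.001],"twist":0},{"gripper":0,"travel":[0,0,0],"twist":0},{"gripper":0,"travel":[0,0,0],"twist":0}]' 
python3 -m handwheel '[{"gripper":0,"travel":[0,0,0.001],"twist":0},{"gripper":0,"travel":[0,0,0],"twist":0},{"gripper":0,"travel":[0,0,0],"twist":0}]'
```

```text
time_s: 10.17
ee_pos: [458.8, 153.9, 344.5]
ee_rot: [180.0, -0.0, -180.0]
force: [-0.5, -0.4, -0.3]
gripper_width: 27.1
time_s: 10.42
ee_pos: [458.9, 153.9, 344.4]
ee_rot: [180.0, 0.1, -180.0]
force: [-1.0, -0.8, 4.0]
gripper_width: 27.1
```

Seated (4 N contact at TCP z 344.4). I release, retract, and go on to the 125 flask.

```bash
python3 -m handwheel '[{"gripper":70,"travel":[0,0,0],"twist":0},{"gripper":70,"travel":[0,0,0],"twist":0},{"gripper":70,"travel":[0,0,0],"twist":0},{"gripper":70,"travel":[0,0,0],"twist":0},{"gripper":70,"travel":[0,0,0],"twist":0}]' 
python3 -m handwheel '[{"gripper":70,"travel":[0,0,-0.01],"twist":0},{"gripper":70,"travel":[0,0,-0.02],"twist":0},{"gripper":70,"travel":[0,0,-0.02],"twist":0},{"gripper":100,"travel":[0,0,-0.036],"twist":0}]' 
python3 -m handwheel '[{"gripper":100,"travel":[0.003,-0.0385,0],"twist":0},{"gripper":100,"travel":[0.003,-0.0385,0],"twist":0},{"gripper":100,"travel":[0.003,-0.0385,0],"twist":0},{"gripper":100,"travel":[0.003,-0.0385,0],"twist":0},{"gripper":100,"travel":[0.003,-0.0385,0],"twist":0}]' 
python3 -m handwheel '[{"gripper":100,"travel":[0.003,-0.0385,0],"twist":0},{"gripper":100,"travel":[0,0,0],"twist":0},{"gripper":100,"travel":[0,0,0],"twist":0}]' 
python3 snap.py w125 230 90
```

```text
time_s: 10.83
ee_pos: [458.8, 153.9, 343.4]
ee_rot: [180.0, -0.0, -180.0]
force: [0.2, -0.3, -0.4]
gripper_width: 57.7
time_s: 11.17
ee_pos: [458.1, 153.7, 428.6]
ee_rot: [-179.9, -0.3, -180.0]
force: [1.2, -0.2, -0.5]
gripper_width: 67.9
time_s: 11.58
ee_pos: [443.2, -40.1, 430.5]
ee_rot: [-180.0, 0.1, -179.9]
force: [0.9, -0.5, 0.1]
gripper_width: 90.9
time_s: 11.83
ee_pos: [440.6, -78.8, 430.2]
ee_rot: [180.0, 0.0, 179.8]
force: [0.0, 0.7, -0.3]
gripper_width: 91.4
11.9333 [440.8 -76.8 430. ] [[0.003, 0.957, 0.29, 359.031], [1.0, -0.003, -0.001, -78.393], [-0.0, 0.29, -0.957, 410.444], [0.0, 0.0, 0.0, 1.0]] [[303.0, 0.0, 256.0], [0.0, 303.0, 193.0], [0.0, 0.0, 1.0]]
```

View pics/w125.png

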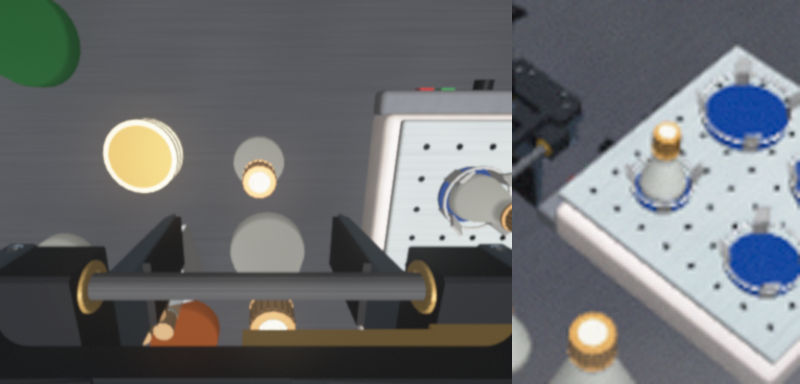

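The 50 flask stands upright in its clamp. The 125 cap top is at (260,181) and its base centre at (259,162).

Run:
```python
import numpy as np
from h import at
d=np.load('pics/w125.npz');f=dict(intrinsics=d['K'],extrinsics=d['T'])
print('125 cap',at(f,(260,181.5),118),'base',at(f,(259,162),5),'500 base',at(f,(267.5,250),8))
```

```text
125 cap [435.70986269 -75.20976384 118.        ] base [437.97793105 -75.34143511   5.        ] 500 base [568.88601531 -62.94470574   8.        ]
```

```bash
python3 -m handwheel '[{"gripper":100,"travel":[0.0045,0.0017,0.03],"twist":0},{"gripper":100,"travel":[0,0,0.038],"twist":0},{"gripper":100,"travel":[0,0,0.038],"twist":0},{"gripper":100,"travel":[0,0,0.035],"twist":0},{"gripper":100,"travel":[0,0,0.012],"twist":0}]' 
python3 -m handwheel '[{"gripper":0,"travel":[0,0,0],"twist":0},{"gripper":0,"travel":[0,0,0],"twist":0},{"gripper":0,"travel":[0,0,0],"twist":0},{"gripper":0,"travel":[0,0,0],"twist":0},{"gripper":0,"travel":[0,0,0],"twist":0}]' 40
python3 -m handwheel '[{"gripper":0,"travel":[0,0,0],"twist":0},{"gripper":0,"travel":[0,0,0],"twist":0},{"gripper":0,"travel":[0,0,0],"twist":0},{"gripper":0,"travel":[0,0,0],"twist":0},{"gripper":0,"travel":[0,0,0],"twist":0}]' 40
python3 -m handwheel '[{"gripper":0,"travel":[0,0,0],"twist":0},{"gripper":0,"travel":[0,0,-0.01],"twist":0},{"gripper":0,"travel":[0,0,-0.02],"twist":0},{"gripper":0,"travel":[0,0,-0.03],"twist":0},{"gripper":0,"travel":[0,0,-0.03],"twist":0}]'
```

```text
time_s: 12.35
ee_pos: [434.8, -73.3, 272.6]
ee_rot: [179.9, -0.4, -179.8]
force: [0.2, 0.9, 0.7]
gripper_width: 91.1
time_s: 12.77
ee_pos: [436.9, -75.2, 277.9]
ee_rot: [-180.0, 0.2, -180.0]
force: [0.0, -0.6, -0.0]
gripper_width: 60.5
time_s: 13.18
ee_pos: [436.4, -75.5, 276.7]
ee_rot: [-180.0, 0.0, -180.0]
force: [-0.7, 0.4, 1.2]
gripper_width: 33.2
time_s: 13.6
ee_pos: [435.9, -75.3, 366.7]
ee_rot: [180.0, -0.2, -180.0]
force: [-0.0, -0.9, -0.6]
gripper_width: 33.3
```

```bash
python3 -m handwheel '[{"gripper":0,"travel":[0,0,-0.037],"twist":0},{"gripper":0,"travel":[0,0,-0.037],"twist":0},{"gripper":0,"travel":[0,0,-0.036],"twist":0},{"gripper":0,"travel":[-0.010,0.014,0],"twist":0},{"gripper":0,"travel":[-0.0234,0.0327,0],"twist":0}]' 
python3 -m handwheel '[{"gripper":0,"travel":[-0.0234,0.0327,0],"twist":0},{"gripper":0,"travel":[-0.0234,0.0327,0],"twist":0},{"gripper":0,"travel":[-0.0234,0.0327,0],"twist":0},{"gripper":0,"travel":[-0.0234,0.0327,0],"twist":0},{"gripper":0,"travel":[-0.0234,0.0327,0],"twist":0}]' 
python3 -m handwheel '[{"gripper":0,"travel":[-0.012,0.018,0.01],"twist":0},{"gripper":0,"travel":[0,0,0.03],"twist":0},{"gripper":0,"travel":[0,0,0.015],"twist":0},{"gripper":0,"travel":[0,0,0],"twist":0},{"gripper":0,"travel":[0,0,0],"twist":0}]' 
python3 snap.py c125 250 110
```

```text
time_s: 14.02
ee_pos: [468.6, -30.3, 479.4]
ee_rot: [-179.8, 0.3, 179.7]
force: [1.0, -0.9, -1.0]
gripper_width: 33.1
time_s: 14.43
ee_pos: [587.5, 136.6, 475.9]
ee_rot: [-180.0, -0.1, -180.0]
force: [1.3, -1.1, -0.9]
gripper_width: 33.3
time_s: 14.85
ee_pos: [598.7, 152.9, 420.5]
ee_rot: [-180.0, -0.2, -180.0]
force: [0.4, 0.4, -0.9]
gripper_width: 33.5
14.95 [598.9 152.6 422.9] [[-0.001, 0.958, 0.287, 517.09], [1.0, 0.002, -0.001, 152.847], [-0.001, 0.287, -0.958, 401.019], [0.0, 0.0, 0.0, 1.0]] [[303.0, 0.0, 256.0], [0.0, 303.0, 193.0], [0.0, 0.0, 1.0]]
```

View pics/c125.png

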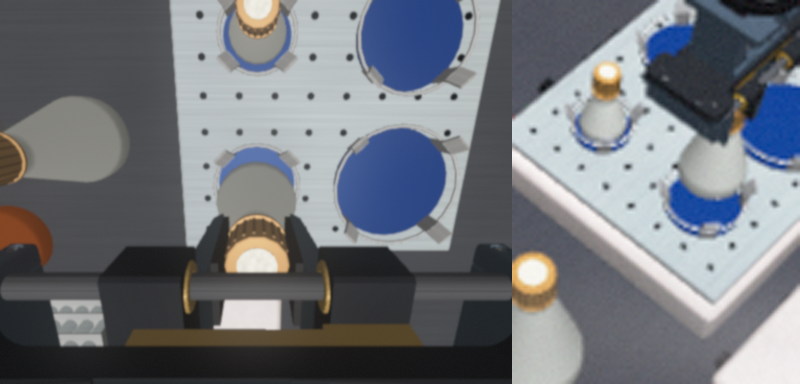

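```bash
python3 - <<'E'
import numpy as np
from h import at
d=np.load('pics/c125.npz');f=dict(intrinsics=d['K'],extrinsics=d['T'])
print('500 plate',at(f,(391,181),93),'250 plate',at(f,(412,39),93),'cap top',at(f,(257,266),422.5-276.7+118),'plate125',at(f,(257,180),93))
E
python3 -m handwheel '[{"gripper":0,"travel":[0,0.0005,0.015],"twist":0},{"gripper":0,"travel":[0,0,0.015],"twist":0},{"gripper":0,"travel":[0,0,0.01],"twist":0},{"gripper":0,"travel":[0,0,0],"twist":0},{"gripper":0,"travel":[0,0,0],"twist":0}]'
```

```text
500 plate [595.89303522 293.80039424  93.        ] 250 plate [460.8797863  295.77425022  93.        ] cap top [597.03152916 153.07217091 263.8       ] plate125 [595.03933341 153.16472313  93.        ]
time_s: 15.37
ee_pos: [598.8, 153.1, 382.2]
ee_rot: [180.0, 0.0, 180.0]
force: [-0.2, -0.8, -0.3]
gripper_width: 32.8
```

```bash
python3 -m handwheel '[{"gripper":0,"travel":[0,0,0.005],"twist":0},{"gripper":0,"travel":[0,0,0.003],"twist":0},{"gripper":0,"travel":[0,0,0.001],"twist":0},{"gripper":0,"travel":[0,0,0.001],"twist":0},{"gripper":0,"travel":[0,0,0],"twist":0}]' 
python3 -m handwheel '[{"gripper":0,"travel":[0,0,0.001],"twist":0},{"gripper":0,"travel":[0,0,0],"twist":0},{"gripper":0,"travel":[0,0,0.001],"twist":0},{"gripper":0,"travel":[0,0,0],"twist":0},{"gripper":0,"travel":[0,0,0],"twist":0}]' 
python3 -m handwheel '[{"gripper":0,"travel":[0,0,0.001],"twist":0},{"gripper":0,"travel":[0,0,0],"twist":0},{"gripper":0,"travel":[0,0,0],"twist":0}]'
```

```text
time_s: 15.78
ee_pos: [598.7, 153.3, 371.5]
ee_rot: [180.0, -0.0, -180.0]
force: [-0.3, 0.7, -0.5]
gripper_width: 33.3
time_s: 16.2
ee_pos: [598.8, 153.3, 369.7]
ee_rot: [180.0, 0.0, -180.0]
force: [0.7, -0.0, -0.1]
gripper_width: 33.0
time_s: 16.45
ee_pos: [598.7, 153.3, 369.6]
ee_rot: [180.0, 0.1, -180.0]
force: [-1.3, -1.1, 5.4]
gripper_width: 33.4
```

Seated. I release and go to the 250 flask.

```bash
python3 -m handwheel '[{"gripper":75,"travel":[0,0,0],"twist":0},{"gripper":75,"travel":[0,0,0],"twist":0},{"gripper":75,"travel":[0,0,0],"twist":0},{"gripper":75,"travel":[0,0,0],"twist":0},{"gripper":75,"travel":[0,0,0],"twist":0}]' 
python3 -m handwheel '[{"gripper":75,"travel":[0,0,-0.01],"twist":0},{"gripper":75,"travel":[0,0,-0.02],"twist":0},{"gripper":75,"travel":[0,0,-0.025],"twist":0},{"gripper":100,"travel":[0,0,-0.035],"twist":0}]' 
python3 -m handwheel '[{"gripper":100,"travel":[0.001,-0.0392,0],"twist":0},{"gripper":100,"travel":[0.001,-0.0392,0],"twist":0},{"gripper":100,"travel":[0.001,-0.0392,0],"twist":0},{"gripper":100,"travel":[0.001,-0.0392,0],"twist":0},{"gripper":100,"travel":[0.001,-0.0392,0],"twist":0}]' 
python3 -m handwheel '[{"gripper":100,"travel":[0.001,-0.0392,0],"twist":0},{"gripper":100,"travel":[0.001,-0.0392,0],"twist":0},{"gripper":100,"travel":[0.001,-0.0392,0],"twist":0},{"gripper":100,"travel":[0.001,-0.0392,0],"twist":0},{"gripper":100,"travel":[0.001,-0.0392,0],"twist":0}]' 
python3 -m handwheel '[{"gripper":100,"travel":[0.001,-0.0392,0],"twist":0},{"gripper":100,"travel":[0.001,-0.0392,0],"twist":0},{"gripper":100,"travel":[0.001,-0.0392,0],"twist":0},{"gripper":100,"travel":[0,0,0],"twist":0},{"gripper":100,"travel":[0,0,0],"twist":0}]' 
python3 snap.py w250 250 110
```

```text
time_s: 16.87
ee_pos: [598.7, 153.4, 368.2]
ee_rot: [180.0, -0.0, -180.0]
force: [-0.0, -0.2, 1.0]
gripper_width: 63.8
time_s: 17.2
ee_pos: [598.4, 153.2, 457.9]
ee_rot: [-179.9, -0.3, -180.0]
force: [0.5, 0.3, -0.1]
gripper_width: 72.4
time_s: 17.62
ee_pos: [593.3, -44.3, 459.6]
ee_rot: [-180.0, 0.1, -180.0]
force: [0.2, -1.0, -0.4]
gripper_width: 91.2
time_s: 18.03
ee_pos: [588.3, -240.6, 459.5]
ee_rot: [-180.0, 0.1, -180.0]
force: [0.8, 0.0, -0.4]
gripper_width: 91.4
time_s: 18.45
ee_pos: [585.3, -358.4, 458.3]
ee_rot: [180.0, -0.0, 179.8]
force: [0.3, -0.1, 0.4]
gripper_width: 91.3
18.55 [ 585.8 -355.8  458.8] [[0.002, 0.957, 0.289, 503.77], [1.0, -0.002, -0.001, -358.077], [-0.0, 0.289, -0.957, 438.617], [0.0, 0.0, 0.0, 1.0]] [[303.0, 0.0, 256.0], [0.0, 303.0, 193.0], [0.0, 0.0, 1.0]]
```

View pics/w250.png

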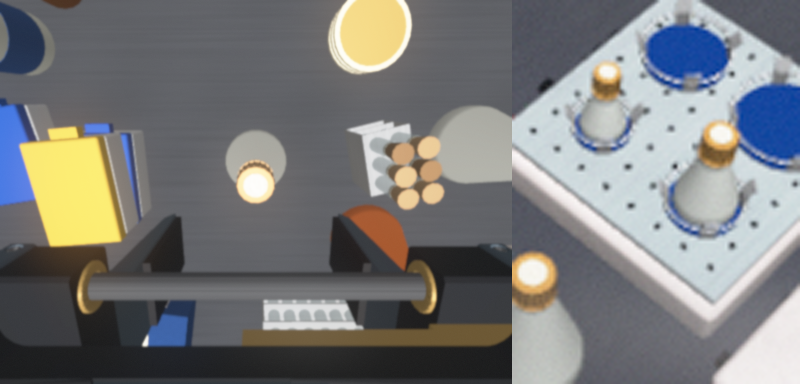

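Both small flasks stand upright in their clamps. The 250 cap top is at (255,184) and its base at (256,161), so the axis is at about (583.5, -358).

```bash
python3 -m handwheel '[{"gripper":100,"travel":[0.002,-0.002,0.03],"twist":0},{"gripper":100,"travel":[0,0,0.038],"twist":0},{"gripper":100,"travel":[0,0,0.038],"twist":0},{"gripper":100,"travel":[0,0,0.035],"twist":0},{"gripper":100,"travel":[0,0,0.012],"twist":0}]' 
python3 -m handwheel '[{"gripper":0,"travel":[0,0,0],"twist":0},{"gripper":0,"travel":[0,0,0],"twist":0},{"gripper":0,"travel":[0,0,0],"twist":0},{"gripper":0,"travel":[0,0,0],"twist":0},{"gripper":0,"travel":[0,0,0],"twist":0}]' 50
python3 -m handwheel '[{"gripper":0,"travel":[0,0,0],"twist":0},{"gripper":0,"travel":[0,0,0],"twist":0},{"gripper":0,"travel":[0,0,0],"twist":0},{"gripper":0,"travel":[0,0,0],"twist":0},{"gripper":0,"travel":[0,0,0],"twist":0}]' 50
python3 -m handwheel '[{"gripper":0,"travel":[0,0,0],"twist":0},{"gripper":0,"travel":[0,0,-0.01],"twist":0},{"gripper":0,"travel":[0,0,-0.02],"twist":0},{"gripper":0,"travel":[0,0,-0.03],"twist":0},{"gripper":0,"travel":[0,0,-0.03],"twist":0}]'
```

```text
time_s: 18.97
ee_pos: [583.0, -355.5, 300.5]
ee_rot: [179.7, -0.4, -179.9]
force: [-0.4, 1.2, -0.5]
gripper_width: 91.1
time_s: 19.38
ee_pos: [584.2, -358.4, 308.0]
ee_rot: [-179.9, 0.2, -180.0]
force: [0.0, 0.2, 0.8]
gripper_width: 60.6
time_s: 19.8
ee_pos: [583.8, -358.4, 305.8]
ee_rot: [-180.0, 0.0, -180.0]
force: [-0.3, -1.1, 1.1]
gripper_width: 36.9
time_s: 20.22
ee_pos: [583.6, -358.1, 395.6]
ee_rot: [179.9, -0.2, -180.0]
force: [0.7, -0.4, -1.9]
gripper_width: 37.3
```

```bash
python3 -m handwheel '[{"gripper":0,"travel":[0,0,-0.04],"twist":0},{"gripper":0,"travel":[0,0,-0.04],"twist":0},{"gripper":0,"travel":[0,0,-0.04],"twist":0},{"gripper":0,"travel":[0.004,0.0191,0],"twist":0},{"gripper":0,"travel":[0.0073,0.0383,0],"twist":0}]' 
python3 -m handwheel '[{"gripper":0,"travel":[0.0073,0.0383,0],"twist":0},{"gripper":0,"travel":[0.0073,0.0383,0],"twist":0},{"gripper":0,"travel":[0.0073,0.0383,0],"twist":0},{"gripper":0,"travel":[0.0073,0.0383,0],"twist":0},{"gripper":0,"travel":[0.0073,0.0383,0],"twist":0}]' 
python3 -m handwheel '[{"gripper":0,"travel":[0.0073,0.0383,0],"twist":0},{"gripper":0,"travel":[0.0073,0.0383,0],"twist":0},{"gripper":0,"travel":[0.0073,0.0383,0],"twist":0},{"gripper":0,"travel":[0.0073,0.0383,0],"twist":0},{"gripper":0,"travel":[0.0073,0.0383,0],"twist":0}]' 
python3 -m handwheel '[{"gripper":0,"travel":[0.0073,0.0383,0],"twist":0},{"gripper":0,"travel":[0.0073,0.0383,0],"twist":0},{"gripper":0,"travel":[0.0073,0.0383,0],"twist":0},{"gripper":0,"travel":[0.0073,0.0383,0],"twist":0},{"gripper":0,"travel":[0.0073,0.0383,0],"twist":0}]' 
python3 -m handwheel '[{"gripper":0,"travel":[0.004,0.0191,0],"twist":0},{"gripper":0,"travel":[0,0,0.03],"twist":0},{"gripper":0,"travel":[0,0,0.03],"twist":0},{"gripper":0,"travel":[0,0,0],"twist":0},{"gripper":0,"travel":[0,0,0],"twist":0}]' 
python3 snap.py c250 265 50
```

```text
time_s: 20.63
ee_pos: [572.5, -303.2, 518.2]
ee_rot: [-179.7, 0.3, 179.8]
force: [-0.0, 1.3, -3.0]
gripper_width: 37.6
time_s: 21.05
ee_pos: [534.9, -107.6, 515.8]
ee_rot: [180.0, -0.0, 180.0]
force: [0.9, 1.0, -2.8]
gripper_width: 37.2
time_s: 21.47
ee_pos: [498.3, 83.8, 516.0]
ee_rot: [180.0, 0.0, -180.0]
force: [0.6, -0.5, -1.9]
gripper_width: 36.8
time_s: 21.88
ee_pos: [461.8, 275.3, 516.0]
ee_rot: [180.0, 0.0, -180.0]
force: [0.4, -0.9, -1.7]
gripper_width: 36.8
time_s: 22.3
ee_pos: [458.6, 292.6, 454.8]
ee_rot: [-179.9, -0.2, -180.0]
force: [1.9, 0.6, -0.5]
gripper_width: 37.2
22.4 [459.3 292.7 457.5] [[-0.001, 0.958, 0.286, 376.929], [1.0, 0.002, -0.002, 292.586], [-0.003, 0.286, -0.958, 435.391], [0.0, 0.0, 0.0, 1.0]] [[303.0, 0.0, 256.0], [0.0, 303.0, 193.0], [0.0, 0.0, 1.0]]
```

View pics/c250.png

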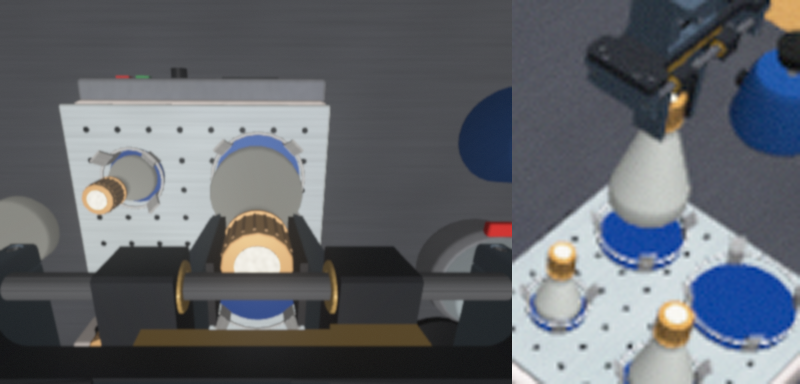

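The flask hangs centred over the 250 plate (plate columns 217–298, flask base 211–302). I lower it.

```bash
python3 -m handwheel '[{"gripper":0,"travel":[0,0.0008,0.015],"twist":0},{"gripper":0,"travel":[0,0,0.015],"twist":0},{"gripper":0,"travel":[0,0,0.01],"twist":0},{"gripper":0,"travel":[0,0,0.007],"twist":0},{"gripper":0,"travel":[0,0,0.003],"twist":0}]' 
python3 -m handwheel '[{"gripper":0,"travel":[0,0,0.002],"twist":0},{"gripper":0,"travel":[0,0,0.001],"twist":0},{"gripper":0,"travel":[0,0,0.001],"twist":0},{"gripper":0,"travel":[0,0,0],"twist":0},{"gripper":0,"travel":[0,0,0],"twist":0}]' 
python3 -m handwheel '[{"gripper":0,"travel":[0,0,0.001],"twist":0},{"gripper":0,"travel":[0,0,0],"twist":0},{"gripper":0,"travel":[0,0,0],"twist":0}]'
```

```text
time_s: 22.82
ee_pos: [459.1, 293.3, 405.7]
ee_rot: [180.0, 0.0, 180.0]
force: [0.3, -0.4, -1.0]
gripper_width: 37.4
time_s: 23.23
ee_pos: [458.9, 293.5, 402.0]
ee_rot: [180.0, 0.0, -180.0]
force: [-0.2, -0.1, -1.6]
gripper_width: 37.5
time_s: 23.48
ee_pos: [458.9, 293.5, 400.6]
ee_rot: [180.0, 0.0, -180.0]
force: [-0.4, 1.0, -1.3]
gripper_width: 37.2
```

```bash
python3 -m handwheel '[{"gripper":0,"travel":[0,0,0.001],"twist":0},{"gripper":0,"travel":[0,0,0],"twist":0},{"gripper":0,"travel":[0,0,0],"twist":0},{"gripper":0,"travel":[0,0,0],"twist":0}]' 
python3 -m handwheel '[{"gripper":0,"travel":[0,0,0.001],"twist":0},{"gripper":0,"travel":[0,0,0],"twist":0},{"gripper":0,"travel":[0,0,0],"twist":0}]'
```

```text
time_s: 23.82
ee_pos: [458.9, 293.5, 399.5]
ee_rot: [180.0, 0.0, -180.0]
force: [0.1, 0.7, -2.3]
gripper_width: 37.1
time_s: 24.07
ee_pos: [458.9, 293.5, 398.7]
ee_rot: [180.0, 0.0, -180.0]
force: [-0.5, 0.4, -0.5]
gripper_width: 36.9
```

```bash
python3 -m handwheel '[{"gripper":0,"travel":[0,0,0.001],"twist":0},{"gripper":0,"travel":[0,0,0],"twist":0},{"gripper":0,"travel":[0,0,0],"twist":0}]' 
python3 -m handwheel '[{"gripper":78,"travel":[0,0,0],"twist":0},{"gripper":78,"travel":[0,0,0],"twist":0},{"gripper":78,"travel":[0,0,0],"twist":0},{"gripper":78,"travel":[0,0,0],"twist":0},{"gripper":78,"travel":[0,0,0],"twist":0}]' 
python3 -m handwheel '[{"gripper":78,"travel":[0,0,-0.01],"twist":0},{"gripper":78,"travel":[0,0,-0.02],"twist":0},{"gripper":78,"travel":[0,0,-0.03],"twist":0},{"gripper":100,"travel":[0,0,-0.032],"twist":0}]' 
python3 -m handwheel '[{"gripper":100,"travel":[-0.0103,-0.0356,0],"twist":0},{"gripper":100,"travel":[-0.0103,-0.0356,0],"twist":0},{"gripper":100,"travel":[-0.0103,-0.0356,0],"twist":0},{"gripper":100,"travel":[-0.0103,-0.0356,0],"twist":0},{"gripper":100,"travel":[-0.0103,-0.0356,0],"twist":0}]' 
python3 -m handwheel '[{"gripper":100,"travel":[-0.0103,-0.0356,0],"twist":0},{"gripper":100,"travel":[-0.0103,-0.0356,0],"twist":0},{"gripper":100,"travel":[-0.0103,-0.0356,0],"twist":0},{"gripper":100,"travel":[-0.0103,-0.0356,0],"twist":0},{"gripper":100,"travel":[-0.0103,-0.0356,0],"twist":0}]' 
python3 -m handwheel '[{"gripper":100,"travel":[0,0,0],"twist":0},{"gripper":100,"travel":[0,0,0],"twist":0},{"gripper":100,"travel":[0,0,0],"twist":0}]' 
python3 snap.py w500 265 70
```

```text
time_s: 24.32
ee_pos: [458.9, 293.4, 398.7]
ee_rot: [180.0, 0.1, -180.0]
force: [-0.4, -1.2, 5.5]
gripper_width: 37.2
time_s: 24.73
ee_pos: [458.9, 293.6, 397.3]
ee_rot: [-180.0, -0.0, -180.0]
force: [0.2, -0.6, 0.8]
gripper_width: 68.1
time_s: 25.07
ee_pos: [458.7, 293.4, 490.4]
ee_rot: [-179.9, -0.1, -180.0]
force: [0.8, 0.5, 0.6]
gripper_width: 75.3
time_s: 25.48
ee_pos: [510.4, 114.0, 490.6]
ee_rot: [180.0, 0.1, -180.0]
force: [0.9, 0.6, 0.2]
gripper_width: 90.9
time_s: 25.9
ee_pos: [562.0, -64.3, 490.5]
ee_rot: [180.0, 0.1, -180.0]
force: [0.7, 0.3, -0.1]
gripper_width: 91.1
time_s: 26.15
ee_pos: [561.8, -62.3, 489.9]
ee_rot: [180.0, 0.0, 180.0]
force: [-0.6, 0.7, 0.2]
gripper_width: 91.1
26.25 [561.7 -61.4 489.9] [[-0.001, 0.957, 0.289, 480.261], [1.0, 0.001, 0.0, -62.29], [0.0, 0.289, -0.957, 470.193], [0.0, 0.0, 0.0, 1.0]] [[303.0, 0.0, 256.0], [0.0, 303.0, 193.0], [0.0, 0.0, 1.0]]
```

View pics/w500.png

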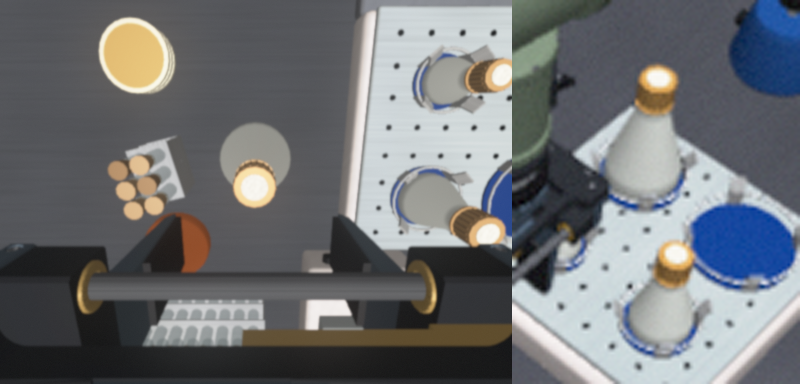

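The 250 flask is upright in its clamp. The 500 flask's cap top is at (254,186) and its base at (255,158), which is practically under the tool.

```bash
python3 -m handwheel '[{"gripper":100,"travel":[0,-0.001,0.03],"twist":0},{"gripper":100,"travel":[0,0,0.038],"twist":0},{"gripper":100,"travel":[0,0,0.038],"twist":0},{"gripper":100,"travel":[0,0,0.035],"twist":0},{"gripper":100,"travel":[0,0,0.012],"twist":0}]' 
python3 -m handwheel '[{"gripper":0,"travel":[0,0,0],"twist":0},{"gripper":0,"travel":[0,0,0],"twist":0},{"gripper":0,"travel":[0,0,0],"twist":0},{"gripper":0,"travel":[0,0,0],"twist":0},{"gripper":0,"travel":[0,0,0],"twist":0}]' 60
python3 -m handwheel '[{"gripper":0,"travel":[0,0,0],"twist":0},{"gripper":0,"travel":[0,0,0],"twist":0},{"gripper":0,"travel":[0,0,0],"twist":0},{"gripper":0,"travel":[0,0,0],"twist":0},{"gripper":0,"travel":[0,0,0],"twist":0}]' 60
python3 -m handwheel '[{"gripper":0,"travel":[0,0,0],"twist":0},{"gripper":0,"travel":[0,0,-0.01],"twist":0},{"gripper":0,"travel":[0,0,-0.02],"twist":0},{"gripper":0,"travel":[0,0,-0.03],"twist":0},{"gripper":0,"travel":[0,0,-0.03],"twist":0}]'
```

```text
time_s: 26.67
ee_pos: [560.1, -61.7, 331.8]
ee_rot: [179.9, -0.5, -179.9]
force: [-1.1, -0.4, -0.3]
gripper_width: 91.3
time_s: 27.08
ee_pos: [562.3, -63.3, 338.3]
ee_rot: [-180.0, 0.2, -180.0]
force: [0.1, 0.5, -0.7]
gripper_width: 60.9
time_s: 27.5
ee_pos: [562.1, -63.7, 337.0]
ee_rot: [-180.0, 0.1, -180.0]
force: [0.3, -0.7, 2.9]
gripper_width: 42.2
time_s: 27.92
ee_pos: [561.5, -63.3, 426.0]
ee_rot: [179.9, -0.3, -180.0]
force: [1.4, -0.7, -3.6]
gripper_width: 42.1
```

```bash
python3 -m handwheel '[{"gripper":0,"travel":[0,0,-0.036],"twist":0},{"gripper":0,"travel":[0,0,-0.036],"twist":0},{"gripper":0,"travel":[0,0,-0.036],"twist":0},{"gripper":0,"travel":[0,0,-0.036],"twist":0},{"gripper":0,"travel":[-0.003,0.015,0],"twist":0}]' 
python3 -m handwheel '[{"gripper":0,"travel":[-0.0035,0.034,0],"twist":0},{"gripper":0,"travel":[-0.0035,0.034,0],"twist":0}]'
```

```text
time_s: 28.33
ee_pos: [564.0, -49.9, 578.3]
ee_rot: [-179.8, 0.7, 179.9]
force: [2.0, -0.6, -3.3]
gripper_width: 42.6
time_s: 28.5
ee_pos: [571.7, 19.8, 570.6]
ee_rot: [180.0, -0.1, 179.9]
force: [0.0, 0.4, -4.4]
gripper_width: 42.0
```

```bash
python3 -m handwheel '[{"gripper":0,"travel":[-0.0035,0.036,0],"twist":0},{"gripper":0,"travel":[-0.0035,0.036,0],"twist":0},{"gripper":0,"travel":[-0.0035,0.036,0],"twist":0},{"gripper":0,"travel":[-0.0035,0.036,0],"twist":0},{"gripper":0,"travel":[-0.0035,0.036,0],"twist":0}]' 
python3 -m handwheel '[{"gripper":0,"travel":[-0.0035,0.036,0],"twist":0},{"gripper":0,"travel":[-0.0035,0.036,0],"twist":0},{"gripper":0,"travel":[-0.0025,0.022,0],"twist":0},{"gripper":0,"travel":[0,0,0],"twist":0}]' 
python3 -m handwheel '[{"gripper":0,"travel":[0,0,0.03],"twist":0},{"gripper":0,"travel":[0,0,0.03],"twist":0},{"gripper":0,"travel":[0,0,0.02],"twist":0},{"gripper":0,"travel":[0,0,0],"twist":0},{"gripper":0,"travel":[0,0,0],"twist":0}]' 
python3 snap.py c500 290 60
```

```text
time_s: 28.92
ee_pos: [589.1, 201.4, 569.7]
ee_rot: [-180.0, -0.2, -180.0]
force: [0.0, -0.1, -2.8]
gripper_width: 42.0
time_s: 29.25
ee_pos: [598.9, 298.7, 567.9]
ee_rot: [179.9, -0.3, -179.7]
force: [-0.0, 0.1, -4.1]
gripper_width: 41.9
time_s: 29.67
ee_pos: [598.9, 293.2, 489.2]
ee_rot: [-179.9, -0.2, 180.0]
force: [1.1, 1.1, -3.7]
gripper_width: 41.9
29.7667 [599.1 293.3 492.4] [[-0.001, 0.958, 0.285, 517.237], [1.0, 0.002, -0.002, 293.183], [-0.002, 0.285, -0.958, 469.867], [0.0, 0.0, 0.0, 1.0]] [[303.0, 0.0, 256.0], [0.0, 303.0, 193.0], [0.0, 0.0, 1.0]]
```

View pics/c500.png

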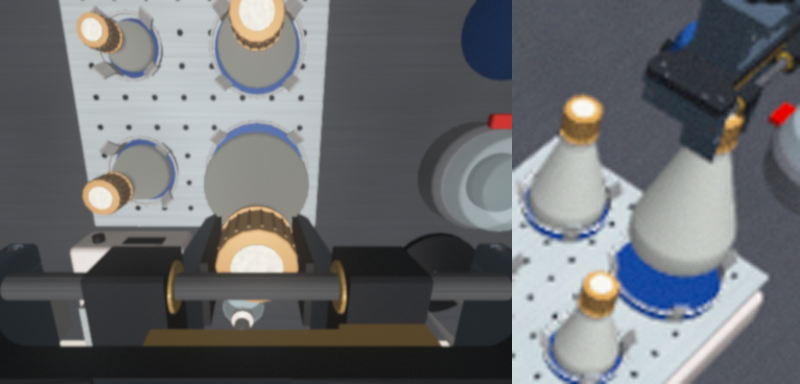

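Centred over the 500 plate (arms at columns 219 and 293, flask base 204–309). I lower it.

```bash
python3 -m handwheel '[{"gripper":0,"travel":[0,0,0.015],"twist":0},{"gripper":0,"travel":[0,0,0.015],"twist":0},{"gripper":0,"travel":[0,0,0.012],"twist":0},{"gripper":0,"travel":[0,0,0.008],"twist":0},{"gripper":0,"travel":[0,0,0.003],"twist":0}]' 
python3 -m handwheel '[{"gripper":0,"travel":[0,0,0.002],"twist":0},{"gripper":0,"travel":[0,0,0.001],"twist":0},{"gripper":0,"travel":[0,0,0.001],"twist":0},{"gripper":0,"travel":[0,0,0],"twist":0},{"gripper":0,"travel":[0,0,0],"twist":0}]' 
python3 -m handwheel '[{"gripper":0,"travel":[0,0,0.001],"twist":0},{"gripper":0,"travel":[0,0,0],"twist":0},{"gripper":0,"travel":[0,0,0],"twist":0}]'
```

```text
time_s: 30.18
ee_pos: [599.0, 293.4, 437.9]
ee_rot: [180.0, 0.0, -180.0]
force: [-0.5, -0.4, -3.8]
gripper_width: 42.1
time_s: 30.6
ee_pos: [598.9, 293.5, 434.2]
ee_rot: [180.0, 0.1, -180.0]
force: [-0.8, -0.9, -4.1]
gripper_width: 42.0
time_s: 30.85
ee_pos: [598.9, 293.5, 432.6]
ee_rot: [180.0, 0.0, -180.0]
force: [0.7, -0.8, -3.6]
gripper_width: 42.2
```

```bash
python3 -m handwheel '[{"gripper":0,"travel":[0,0,0.001],"twist":0},{"gripper":0,"travel":[0,0,0],"twist":0},{"gripper":0,"travel":[0,0,0.001],"twist":0},{"gripper":0,"travel":[0,0,0],"twist":0},{"gripper":0,"travel":[0,0,0],"twist":0}]' 
python3 -m handwheel '[{"gripper":0,"travel":[0,0,0.001],"twist":0},{"gripper":0,"travel":[0,0,0],"twist":0},{"gripper":0,"travel":[0,0,0],"twist":0},{"gripper":0,"travel":[0,0,0],"twist":0}]'
```

```text
time_s: 31.27
ee_pos: [598.9, 293.5, 430.4]
ee_rot: [-180.0, -0.0, -180.0]
force: [-0.2, 0.1, -3.9]
gripper_width: 42.1
time_s: 31.6
ee_pos: [598.9, 293.5, 430.1]
ee_rot: [180.0, 0.0, -180.0]
force: [-0.5, -1.0, -1.0]
gripper_width: 42.2
```

```bash
python3 -m handwheel '[{"gripper":0,"travel":[0,0,0.001],"twist":0},{"gripper":0,"travel":[0,0,0],"twist":0},{"gripper":0,"travel":[0,0,0],"twist":0}]' 
python3 -m handwheel '[{"gripper":85,"travel":[0,0,0],"twist":0},{"gripper":85,"travel":[0,0,0],"twist":0},{"gripper":85,"travel":[0,0,0],"twist":0},{"gripper":85,"travel":[0,0,0],"twist":0},{"gripper":85,"travel":[0,0,0],"twist":0}]' 
python3 -m handwheel '[{"gripper":85,"travel":[0,0,-0.01],"twist":0},{"gripper":85,"travel":[0,0,-0.02],"twist":0},{"gripper":85,"travel":[0,0,-0.03],"twist":0},{"gripper":85,"travel":[0,0,-0.035],"twist":0},{"gripper":85,"travel":[0,0,-0.035],"twist":0}]' 
python3 -m handwheel '[{"gripper":85,"travel":[0.038,0,0],"twist":0},{"gripper":85,"travel":[0.038,0,0],"twist":0},{"gripper":85,"travel":[0.038,0,0],"twist":0},{"gripper":85,"travel":[0.038,0,0],"twist":0},{"gripper":85,"travel":[0.038,0,0],"twist":0}]' 
python3 -m handwheel '[{"gripper":85,"travel":[0,0,0],"twist":0},{"gripper":85,"travel":[0,0,0],"twist":0},{"gripper":85,"travel":[0,0,0],"twist":0},{"gripper":85,"travel":[0,0,0],"twist":0}]'
python3 - <<'E'
from h import *
out=[]
for c in ['top','scene']:
    f=env.grab_frame(c); im=f['frame']; out.append(cv2.resize(im[80:280,60:260] if c=='top' else im[60:260,200:400],(400,400)))
    for n in N:
        add=93 if n.startswith('flask') else 0
        print(c,n,[(round(r['confidence'],2),np.round(at(f,r['uv'],Z[n]+add)[:2]).tolist()) for r in env.pinpoint(c,n)[:3]])
cv2.imwrite('pics/end.png',cv2.cvtColor(np.hstack(out),cv2.COLOR_RGB2BGR)); print(env.state()['time_s'])
E
```

```text
time_s: 31.85
ee_pos: [598.8, 293.4, 430.0]
ee_rot: [180.0, 0.1, -180.0]
force: [-1.6, -1.8, 5.5]
gripper_width: 42.1
time_s: 32.27
ee_pos: [598.9, 293.7, 428.2]
ee_rot: [180.0, -0.0, -180.0]
force: [1.2, -0.5, 0.9]
gripper_width: 72.6
time_s: 32.68
ee_pos: [598.6, 293.4, 560.4]
ee_rot: [-180.0, -0.0, -180.0]
force: [1.0, 0.6, 0.6]
gripper_width: 77.1
time_s: 33.1
ee_pos: [407.0, 293.1, 559.3]
ee_rot: [180.0, 0.0, 180.0]
force: [-0.4, 0.2, -0.2]
gripper_width: 77.7
time_s: 33.43
ee_pos: [409.9, 293.6, 558.7]
ee_rot: [180.0, 0.0, 180.0]
force: [1.1, -0.2, -0.9]
gripper_width: 77.5
top flask_50_mid [(0.65, [457.0, 151.0])]
top flask_125_mid [(0.65, [604.0, 159.0])]
top flask_250_mid [(0.76, [466.0, 297.0])]
top flask_500_mid [(0.77, [594.0, 303.0]), (0.74, [299.0, -313.0]), (0.55, [668.0, -176.0])]
top clamp_50_seat [(0.82, [457.0, 147.0])]
top clamp_125_seat [(0.55, [608.0, 151.0])]
top clamp_250_seat [(0.66, [450.0, 287.0])]
top clamp_500_seat []
top petri_mid [(0.8, [424.0, -230.0])]
top rack_mid [(0.59, [566.0, -188.0]), (0.55, [470.0, 164.0])]
scene flask_50_mid [(0.62, [602.0, -218.0]), (0.56, [451.0, 148.0])]
scene flask_125_mid [(0.68, [608.0, 140.0])]
scene flask_250_mid [(0.79, [454.0, 302.0])]
scene flask_500_mid [(0.97, [722.0, -210.0]), (0.81, [607.0, 308.0])]
scene clamp_50_seat [(0.64, [469.0, 154.0])]
scene clamp_125_seat [(0.68, [591.0, 152.0]), (0.46, [576.0, 374.0])]
scene clamp_250_seat [(0.45, [459.0, 286.0]), (0.19, [430.0, 181.0])]
scene clamp_500_seat [(0.64, [611.0, 277.0])]
scene petri_mid [(0.85, [429.0, -212.0]), (0.55, [592.0, 336.0])]
scene rack_mid [(0.75, [573.0, -196.0]), (0.41, [568.0, 381.0])]
34.5333
```

View pics/end.png

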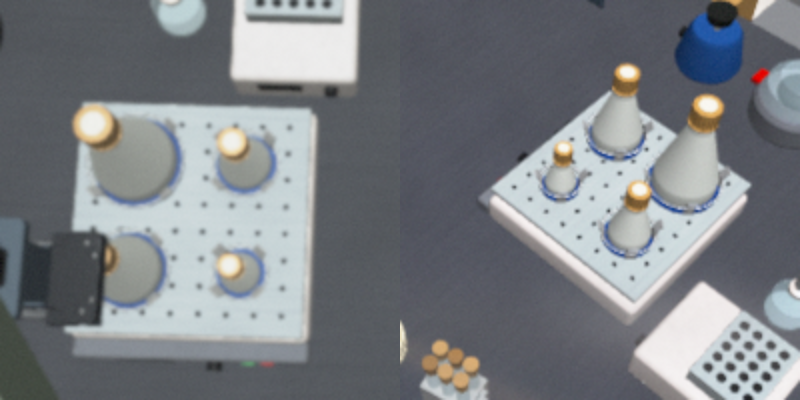

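The final views show all four flasks upright, each between the arms of its own clamp with an even blue rim around the base. The gripper is clear, and the rack and dishes are where they started. I hand the job in.

```bash
python3 -c "
from workcell import env
print(env.job_done())"
```

```text
the job is handed in; nothing more can be done
None
```

All four flasks (50, 125, 250 and 500) are standing in their own clamps and released. The job was handed in at about 34.5 s of the 109 s allowed, and no verdict was reported.

- **Seating:** I gripped each flask by its cap. I lowered each until the force reading showed it on the base plate, about 4–5.5 N. The arm's height at contact was within about 1 mm of the expected value for every flask.
- **Final pictures:** The scene and top views show every flask upright with an even blue rim around its base. The gripper was up and away. In the top view it partly hides the 250 flask, which the scene view shows clearly.
- **Bystanders:** The Petri dishes and rack were last located within the networks' scatter of where they started. The green and orange look-alikes were not touched.
- **Checks that disagreed:** The networks' final positions scattered by up to about 15 mm, and some named the wrong object (a "50 flask" at the rack, for example). I therefore relied on the contact heights, the arm's positions at release and the pictures. The flask-to-clamp centring was not measured more finely than about 3 mm.

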